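Switch off the warming plate and lift off the tray of maamoul

TASK

The maamoul are to be served, so shut the warming plate down: press the small square unlock key fully down and let it up, then the large round power key the same way, leaving the two bar-shaped temperature keys alone. Then take the brass tray by the middle of the wooden grip on its arched handle and lift it, with its two ramekins of maamoul, level to about 8 cm clear of the plate. Hold it still and level there for three seconds and finish while still holding it up, with nothing else on the sideboard disturbed.

Things in the scene. Friction and masses are not known exactly. Their poses are not given: they have to be found in the camera images.
- warmer: Electric warming plate, fixed: steel, 320 (x) x 340 (y) mm, black glass top 56 mm above the sideboard. Origin: underside centre; z up, -x to its front. The front strip, 55 mm deep and 46 mm high, carries four plain metal keys in a row 135 mm in front of the origin, at y = +115 (square), +46, -46 (bars), -115 mm (round). The tray on the glass stays 35 mm or more from each key's centre.
- lock_key (a joint): Unlock key: small square key 15 x 15 mm, first from the left as seen from the robot (+y end). Value 0 up, 0.005 m fully down; counts as pressed beyond 0.0035. Spring return: starts to move at about 1.2 N, fully down at about 3.2 N.
- lock_key_top (a point): Centre of the upper face of the unlock key, 55 mm above the sideboard when up; pressed straight down.
- power_key (a joint): Power key: round, 26 mm across, the right-hand (-y) end of the row. Value, travel and spring as for the unlock key.
- power_key_top (a point): Centre of the upper face of the power key, 55 mm above the sideboard when up.
- up_key (a joint): Temperature key, a bar 11 (x) x 30 (y) mm, second from the left, as high as the others, same travel and spring. To be left alone.
- down_key (a joint): Temperature key, a bar 11 (x) x 30 (y) mm, third from the left, as high as the others, same travel and spring. To be left alone.
- tray: Round brass-toned tray, loose on the glass, 240 mm across, rim 18 mm high, floor 3 mm thick, 0.65 to 0.9 kg with its load. Origin: underside centre; z up. A rigid arched handle of 8 mm rod stands in its y-z plane, from the rim at y = +-120 mm (6 mm wider at most) up to a wooden grip. Turned up to 0.35 rad from the warming plate.
- tray_grip (a point): Centre of the tray's wooden grip, 170 mm above the tray's underside and on its centre line: a flat-sided bar 16 mm thick (tray x), 96 mm long (tray y), 18 mm high (z). Free below down to the ramekins, over 110 mm.
- ramekin_a: White fluted ceramic ramekin, 78 mm across at the rim, 42 mm high, 0.10 to 0.17 kg, standing loose on the tray on the -x side of the handle. Origin: centre of the underside.
- ramekin_b: Second ramekin, the same, on the +x side of the handle.
- maamoul_a: Domed pastry 48 mm across and 25 mm high, 30 g, lying loose in ramekin_a. Origin: centre of the underside.
- maamoul_b: The same, in ramekin_b.
- candy_bowl: Bystander: clear glass bowl 144 mm across, 70 mm high, with a hinged domed chrome lid (to about 107 mm with its knob when shut; it may stand partly open, rising to about 210 mm). Origin: centre of the underside.
- tong: Bystander: grey hard silicone tong, 210 mm long (x), 24 mm high, lying beside the left (+y) side of the warming plate. Origin: on the sideboard near its middle.
- mould_a: Bystander: wooden maamoul mould lying flat, round head 72 mm across and 26 mm high, handle 143 mm towards -x. Origin: under the head. Lies beside the right (-y) side of the warming plate.
- mould_b: Bystander: a second mould of the same size, farther to the right.
- tea_glass: Bystander: small glass, 56 mm across the mouth, 85 mm high, beside the right (-y) side of the warming plate. Origin: centre of the underside.
- tea_tin: Bystander: round metal tin 77 mm across, 100 mm high. Origin: centre of the underside.
- coasters: Bystander: stack of cork coasters 100 mm across, 24 mm high. Origin: centre of the underside.
Not all that is in view belongs to the job. Leave any red look-alike of the maamoul_a alone. What is shaped like the maamoul_b but black is not meant.

How it is judged:
By the outcome, as a careful person would: the job done as asked, in the order asked, and still so for the second after the job is handed in, while the arm keeps its last pose, push and grip.
It also fails if it takes over 61 s, if anything falls off the work surface, if the arm or the gripper's body presses on something with over 40 N, if the wrist force passes 120 N, or if a joint passes its speed limit or range.

ROBOT

A 7-joint arm with a two-finger parallel gripper is mounted at the origin on the work surface. World frame = base frame: x ahead of the robot, y to its left, z up, the work surface at z = 0. Lengths are in m, angles in rad, forces in N, time in s.
With the tool pointing down it reaches from about 0.425 to 0.875 m from the base axis. Payload 4.7 kg.
Tool frame: the origin (TCP) lies midway between the tips of the shut fingers; the grasp point (between the pads) lies 19 mm behind it; z points along the fingers, y is the direction in which the jaws open and shut (so a half turn about z gives the same grasp; the last joint's range is limited). The gripper opens to 87 mm and grips with 3 to 60 N. Pads are 19 mm wide; open, the fingers measure 117 mm over their backs; the gripper's body (75 mm by 190 mm) begins 51 mm behind the grasp point.
Start: joints at [-1.184, 0.321, -0.07, 1.45, 0.023, 1.371, -0.057], TCP at [0.237, 0.605, 0.223] pointing down, gripper open.
Joint ranges: [-2.86, 2.86], [-0.3, 2.09], [-1.38, 1.24], [0.06, 2.45], [-1.56, 4.7], [0.09, 2.05], [-2.69, 2.69]. Speed limits (rad/s): [2.57, 2.57, 3.14, 3.14, 3.14, 3.14, 3.14].

INTERFACE

Orientations are given as a rotation vector (axis times angle).
In Python, from bench import get_state, eyes, job gives the robot as it stands. The module is installed in compiled form; this text tells all that it offers.
- The arm moves only by the shell command python3 -m jog 'ROWS' [FORCE]. ROWS is JSON, a list that holds one entry, the list of rows, each a list of 5 numbers: the opening, from 0 (shut) to 1 (fully open), then the shift along the tool's x, y, z in units of 40 mm (1.0 is 40 mm), then the turn about the tool's z in units of 5 degrees (1.0 is 5 degrees). In form: [[[jaw, dx, dy, dz, turn], ...]]. A call has 1 to 10 rows; each row shifts and turns the commanded pose from where the row before left it, along the tool's axes as they then stand; what a row does not reach is not made up. A row lasts 1/8 s, in which the tool goes at most 62.5 mm and 10.7 degrees, less where a joint would pass 70% of its speed; a pose out of reach is approached as far as the arm can. A call is refused whole if a number of a shift passes 1 or a number of a turn 1, either way. A call with a gripper value outside its range is refused whole. The fingers move at their own pace and stop on an object; FORCE is the grip in N (left out, the last holds). Time passes only in rows, so rows that do not move let the fingers close. It gives the time, the measured TCP pose, the force and the opening at its end, in the units of the state.
- get_state(): the state, without advancing time (a new reading comes with each control period).
- eyes.get_image(name): name is "scene" or "top"; returns (picture, depth): 400x640x3 uint8, red, green, blue; 400x640 float32, m along the optical axis (not along the pixel's ray), 0 where there is no reading.
- eyes.camera_params(name): a dict with "camera_matrix" (3x3 intrinsics, pixels), "k1" (the pictures are not rectified: a ray, as slopes to the right and down, at radius r is drawn at 1 + k1 r^2 times it, then the intrinsics apply), "pose" (4x4, takes a point from camera to world coordinates). Camera axes: x right, y down, z forward; pixel columns grow to the right and rows downward; lengths in m; the calibration is good to about 2 mm. A picture is of the moment at which its call begins. camera_params takes no time and is no camera call.
- job.close_job(): hands the job in, once; it reports no verdict.
The state is a dict: "time": time; "joint_positions": joint angles; "qd": joint speeds; "joint_torque": joint torques, N m; "position": TCP position; "tool_rot": TCP orientation; "ft_force": force on the tool from outside, world axes, zero at the start; "torque": the same for the moment, N m; "grip_width": opening from 0.0 (shut) to 1.0 (fully open).
Only numpy, scipy, OpenCV 4.12 (cv2) and the standard library are available. Lean on these libraries where they do the work, as an engineer would, in place of code of your own. Each camera call takes 0.05 s, during which the arm holds its last target. There are 200 camera calls.

## Working session

There is one attempt and no reset: what is moved stays moved. The work goes in short steps, Python scripts to look and compute and a shell command to move; the robot and the scene stay as the last step left them, time stands still between calls to the robot, and variables do not carry over. Pictures are saved under pics/ and viewed, about 8 in all and at most 12, crops included, and the job is handed in when it is done.

```bash
mkdir -p pics; cat > h.py <<'E'
import numpy as np, cv2
from bench import get_state, eyes, job
def grab(n,f=None):
    im,d=eyes.get_image(n)
    if f: cv2.imwrite('pics/'+f,im[:,:,::-1])
    return im,d
def ray(n,u,v):
    p=eyes.camera_params(n);K=np.array(p['camera_matrix']);T=np.array(p['pose'])
    r=cv2.undistortPoints(np.array([[[u,v]]],float),K,np.array([p['k1'],0,0,0.]))[0,0]
    return T[:3,3],T[:3,:3]@np.array([r[0],r[1],1.])
def onz(n,u,v,z):
    o,d=ray(n,u,v); return o+d*(z-o[2])/d[2]
def dep(n,u,v,D):
    o,d=ray(n,u,v); return o+d*D
def proj(n,P):
    p=eyes.camera_params(n);T=np.linalg.inv(np.array(p['pose']))
    q=T[:3,:3]@np.array(P)+T[:3,3]
    return cv2.projectPoints(q[None],np.zeros(3),np.zeros(3),np.array(p['camera_matrix']),np.array([p['k1'],0,0,0.]))[0][0,0]
E
python3 - <<'E'
from h import *
for n in('scene','top'):
    im,d=grab(n,n+'0.png'); np.save('pics/'+n+'0.npy',d)
    p=eyes.camera_params(n);print(p)
print(get_state())
E
```

```text
{'camera_matrix': array([[362.94290674,   0.        , 315.90384193],
       [  0.        , 362.94290674, 199.13578534],
       [  0.        ,   0.        ,   1.        ]]), 'k1': -0.08154158387097944, 'pose': array([[-0.74605305,  0.41094835, -0.52395258,  1.28116305],
       [ 0.66580757,  0.44825211, -0.59646486,  0.77771731],
       [-0.0102534 , -0.79384602, -0.60803237,  0.93221889],
       [ 0.        ,  0.        ,  0.        ,  1.        ]])}
{'camera_matrix': array([[480.46765687,   0.        , 325.13600176],
       [  0.        , 480.46765687, 199.35978693],
       [  0.        ,   0.        ,   1.        ]]), 'k1': -0.03186007763146285, 'pose': array([[ 0.02921793, -0.98594013,  0.16452471,  0.36519141],
       [-0.99956472, -0.02814674,  0.00883887, -0.02225265],
       [-0.00408377, -0.16471135, -0.98633336,  1.66424827],
       [ 0.        ,  0.        ,  0.        ,  1.        ]])}
{'time': 0.1, 'joint_positions': array([-1.18390305,  0.32179894, -0.07008812,  1.4515393 ,  0.02257494,
        1.37079125, -0.05688186]), 'qd': array([-0.00068623, -0.00067205, -0.00319017, -0.00323291, -0.00039949,
        0.00123424, -0.00019682]), 'joint_torque': array([-5.30418401e-04, -4.92574525e+01, -4.05823085e-01, -3.13400674e+01,
       -6.41077221e-02,  3.94501886e-02,  7.14748512e-05]), 'position': array([0.23659839, 0.60488526, 0.22154526]), 'tool_rot': array([-5.82081243e-01, -3.08693191e+00,  2.71852221e-03]), 'ft_force': array([ 0.53147894,  0.12177081, -0.02249607]), 'torque': array([-0.04537685,  0.00018106,  0.03691178]), 'grip_width': 0.9970773354687128}
```

View pics/scene0.png

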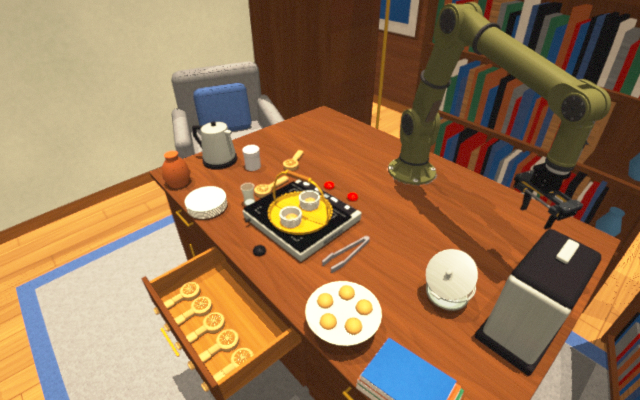

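View pics/top0.png

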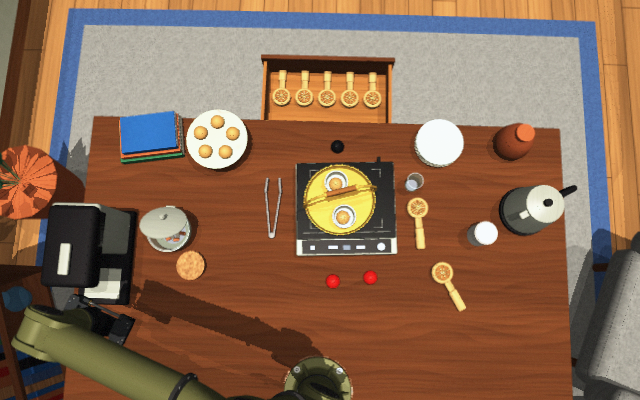

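The scene view shows the warmer at about (302,215) with the tray on it. In the top view the plate spans (295–397,160–255) with the keys on row ~247. The red look-alikes are at (333,281) and (370,277), the black one at (337,146). The pastries in the ramekins are at (336,184) and (344,216). I'll enlarge the plate.

```bash
python3 - <<'E'
from h import *
a=cv2.imread('pics/top0.png')[155:265,285:410]; b=cv2.imread('pics/scene0.png')[160:260,235:365]
cv2.imwrite('pics/c1.png',cv2.resize(a,None,fx=5.4,fy=5.4,interpolation=cv2.INTER_CUBIC))
cv2.imwrite('pics/c2.png',cv2.resize(b,None,fx=6,fy=6,interpolation=cv2.INTER_CUBIC))
D=np.load('pics/top0.npy')
for u,v in [(306,247),(381,247),(330,247),(363,247),(300,170),(390,170),(390,230)]: print((u,v),dep('top',u,v,D[v,u]).round(4))
# points by height near grip
pts=[]
for v in range(160,245):
  for u in range(297,395):
    if D[v,u]>0:
      P=dep('top',u,v,D[v,u])
      if P[2]>.205: pts.append([u,v,*P])
pts=np.array(pts);print(len(pts))
if len(pts):
  print(pts.mean(0).round(4),pts.min(0).round(3),pts.max(0).round(3)); w,V=np.linalg.eigh(np.cov(pts[:,2:4].T));print(V[:,1])
E
```

```text
(306, 247) [0.4711 0.0519 0.0447]
(381, 247) [ 0.4772 -0.1984  0.0613]
(330, 247) [ 0.4729 -0.0288  0.0533]
(363, 247) [ 0.476  -0.139   0.0546]
(300, 170) [0.7344 0.0817 0.0501]
(390, 170) [ 0.7435 -0.2281  0.0489]
(390, 230) [ 0.5345 -0.2275  0.0645]Traceback (most recent call last):
  File "<stdin>", line 12, in <module>
  File "h.py", line 14, in dep
    o,d=ray(n,u,v); return o+d*D
        ~~~^^^^^^^
  File "h.py", line 8, in ray
    p=eyes.camera_params(n);K=np.array(p['camera_matrix']);T=np.array(p['pose'])
ValueError: time passes only in moves, steps and waits
```

View pics/c1.png

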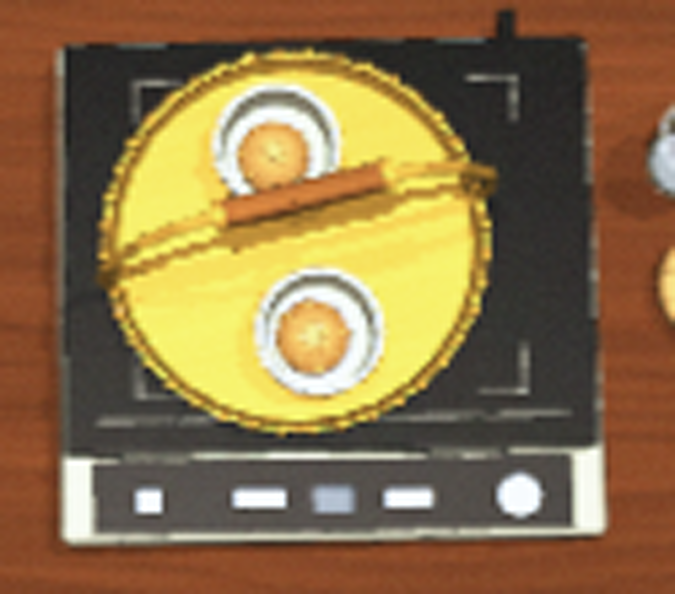

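View pics/c2.png

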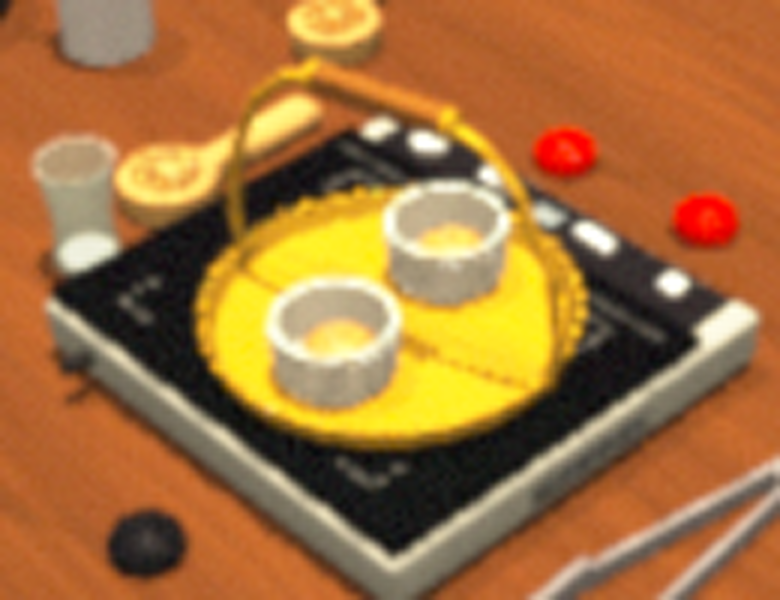

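The crops show the square key at crop px (148,501), the round key at (519,495), the bars at (259,498) and (409,498), and the grip from (226,212) to (383,178). The oblique crop shows the grip from (315,72) to (443,110).

The red domes at (333,281) and (370,277) and the black one at (337,146) are off the plate, so they are look-alikes. The pastries inside the ramekins fit the description.

```bash
sed -i "s/^def ray/C={n:eyes.camera_params(n) for n in('scene','top')}\ndef ray/; s/p=eyes.camera_params(n)/p=C[n]/" h.py; python3 - <<'E'
from h import *
t=lambda u,v:((u+.5)/5.4-.5+285,(v+.5)/5.4-.5+155)
s=lambda u,v:((u+.5)/6-.5+235,(v+.5)/6-.5+160)
for k,c in dict(sq=(148,501),b1=(259,498),b2=(409,498),rd=(519,495)).items(): print(k,onz('top',*t(*c),.055).round(4))
for k,c in dict(sq=(673,284),b1=(594,237),b2=(428,143),rd=(380,129)).items(): print('s',k,onz('scene',*s(*c),.055).round(4))
for k,c in dict(g1=(226,212),g2=(383,178),gc=(305,195)).items(): print(k,onz('top',*t(*c),.233).round(4))
for k,c in dict(g1=(447,110),g2=(314,72),gc=(380,91)).items(): print('s',k,onz('scene',*s(*c),.226).round(4))
P,Q=[np.array(x) for x in (ray('top',*t(305,195)),ray('scene',*s(380,91)))]
A=np.c_[P[1],-Q[1]];l=np.linalg.lstsq(A,Q[0]-P[0],rcond=None)[0];print('tri',P[0]+l[0]*P[1],Q[0]+l[1]*Q[1])
print('tray rim L/R',onz('top',*t(103,240),.074),onz('top',*t(490,240),.074),onz('top',*t(300,55),.074),onz('top',*t(300,432),.074))
from scipy.spatial.transform import Rotation as R
st=get_state();print(st['time'],R.from_rotvec(st['tool_rot']).as_matrix().round(3))
E
```

```text
sq [0.4698 0.0313 0.055 ]
b1 [ 0.4736 -0.0373  0.055 ]
b2 [ 0.4763 -0.1301  0.055 ]
rd [ 0.4801 -0.1981  0.055 ]
s sq [0.4703 0.0346 0.055 ]
s b1 [ 0.4732 -0.0356  0.055 ]
s b2 [ 0.4837 -0.1926  0.055 ]
s rd [ 0.4975 -0.2289  0.055 ]
g1 [ 0.6209 -0.0129  0.233 ]
g2 [ 0.6428 -0.1005  0.233 ]
gc [ 0.6319 -0.0569  0.233 ]
s g1 [ 0.6095 -0.0213  0.226 ]
s g2 [ 0.6413 -0.1052  0.226 ]
s gc [ 0.6254 -0.0629  0.226 ]
tri [ 0.63203163 -0.05692675  0.23217704] [ 0.63088717 -0.05583251  0.23193729]
tray rim L/R [0.6294931  0.06407112 0.074     ] [ 0.63635636 -0.17635212  0.074     ] [ 0.75094761 -0.05549378  0.074     ] [ 0.51349787 -0.06121193  0.074     ]
0.1 [[-0.931  0.364 -0.001]
 [ 0.364  0.931 -0.002]
 [-0.    -0.002 -1.   ]]
```

Two views agree on the positions:
- Square key: (0.470, 0.0325)
- Round key: (0.4815, -0.197)
- Grip centre: (0.632, -0.057, ~0.226), yaw about 0.26

I'll move towards the square key with the jaws shut.

```bash
python3 -m jog '[[[0,-0.4,-0.4,0,0],[0,-0.8,-0.8,0,0],[0,-0.8,-0.8,0,0],[0,-0.8,-0.8,0,0],[0,-0.8,-0.8,0,0],[0,-0.8,-0.8,0,0],[0,-0.8,-0.8,0,0],[0,-0.8,-0.8,0,0],[0,-0.8,-0.8,0,0],[0,-0.8,-0.8,0,0]]]' 10
python3 -m jog '[[[0,-0.8,-0.8,0,0],[0,-0.8,-0.8,0,0],[0,-0.8,-0.8,0,0],[0,-0.4,-0.8,0,-0.2],[0,0,0,0,-1],[0,0,0,0,-1],[0,0,0,0,-1],[0,0,0,0,-1],[0,0,0,0,0],[0,0,0,0,0]]]'
cat > st.py <<'E'
from h import *
import sys
from scipy.spatial.transform import Rotation as R
s=get_state();M=R.from_rotvec(s['tool_rot']).as_matrix();print(s['time'],s['position'].round(4),'yang',np.degrees(np.arctan2(M[1,1],M[0,1])).round(2),'down',M[:,2].round(4),'F',s['ft_force'].round(2),'w',round(s['grip_width'],3),'q',s['joint_positions'].round(2))
if len(sys.argv)>3:
    print('rows',(M.T@(np.array(sys.argv[1:4],float)-s['position'])/.04).round(3))
E
python3 st.py 0.470 0.0325 0.10
```

```text
time: 1.35
position: [0.4094, 0.21, 0.2223]
tool_rot: [-0.582, -3.087, 0.0]
ft_force: [0.9, 1.2, -0.1]
grip_width: 0.015
time: 2.6
position: [0.4667, 0.0516, 0.2224]
tool_rot: [-0.012, -3.141, -0.0]
ft_force: [-0.3, -1.3, -0.4]
grip_width: 0.003
2.6 [0.4667 0.0516 0.2224] yang 89.56 down [-2.e-04  1.e-04 -1.e+00] F [-0.29 -1.26 -0.41] w 0.003 q [-0.64 -0.09  0.45  1.89  0.04  1.33  1.36]
rows [-0.086 -0.476  3.061]
```

```bash
python3 -m jog '[[[0,-0.09,-0.47,0,0],[0,0,0,0.8,0],[0,0,0,0.8,0],[0,0,0,0.8,0],[0,0,0,0.8,0],[0,0,0,0.2,0],[0,0,0,0,0],[0,0,0,0,0]]]'
python3 st.py 0.470 0.0325 0.05
python3 - <<'E'
from h import *
im,d=grab('scene');im2,d2=grab('top')
a=im[150:250,270:370,::-1];b=im2[200:275,285:405,::-1]
a=cv2.resize(a,(480,480),interpolation=cv2.INTER_CUBIC);b=cv2.resize(b,None,fx=2.6,fy=2.6,interpolation=cv2.INTER_CUBIC)
c=np.zeros((480,480+b.shape[1],3),np.uint8);c[:,:480]=a;c[:b.shape[0],480:]=b
cv2.imwrite('pics/p1.png',c)
print(proj('scene',(.47,.0325,.055)),proj('top',(.47,.0325,.055)))
E
```

```text
time: 3.6
position: [0.4715, 0.0329, 0.0879]
tool_rot: [0.01, 3.139, 0.001]
ft_force: [-0.8, 0.3, -0.2]
grip_width: 0.012
3.6 [0.4715 0.0329 0.0879] yang 89.63 down [ 2.3e-03  7.0e-04 -1.0e+00] F [-0.82  0.34 -0.23] w 0.012 q [-0.61  0.05  0.5   2.06 -0.03  1.04  1.47]
rows [ 0.039 -0.01   0.947]
[346.41157663 206.63005947] [311.6410668  247.29645076]
```

View pics/p1.png

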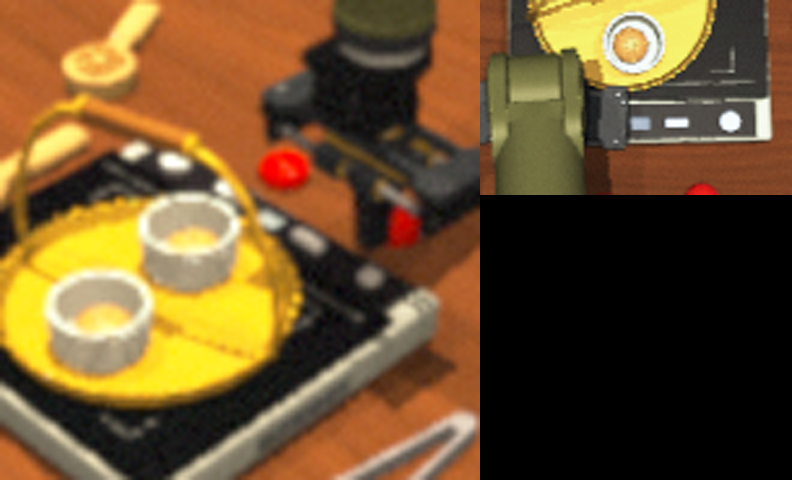

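The fingertip is directly above the square key (key at crop (369,275), tip at (372,243)), so I press gently.

```bash
python3 -m jog '[[[0,0.03,0,0.4,0],[0,0,0,0.3,0],[0,0,0,0.05,0],[0,0,0,0.05,0],[0,0,0,0.05,0],[0,0,0,0.05,0],[0,0,0,0.04,0],[0,0,0,0,0]]]';python3 st.py
```

```text
time: 4.7
position: [0.4692, 0.0327, 0.0502]
tool_rot: [-0.01, -3.141, -0.001]
ft_force: [-5.9, -1.3, 12.8]
grip_width: -0.003
4.7 [0.4692 0.0327 0.0502] yang 89.63 down [-6.e-04  6.e-04 -1.e+00] F [-5.88 -1.32 12.81] w -0.003 q [-0.6   0.11  0.5   2.09 -0.06  0.96  1.5 ]
```

12.8 N at z = 0.0502 is well past the 3.2 N full travel, so the key is bottomed. I release and move to the round key.

```bash
python3 -m jog '[[[0,0,0,-0.1,0],[0,0,0,-0.3,0],[0,0,0,-0.6,0],[0,0,0,-0.6,0],[0,0,0,0,0],[0,0,0,0,0]]]';python3 st.py .4815 -.197 .075
```

```text
time: 5.45
position: [0.4689, 0.0328, 0.1126]
tool_rot: [-0.01, -3.142, -0.0]
ft_force: [-0.2, 0.6, 0.0]
grip_width: 0.009
5.45 [0.4689 0.0328 0.1126] yang 89.65 down [-1.e-04  2.e-04 -1.e+00] F [-0.2   0.56  0.04] w 0.009 q [-0.62  0.02  0.5   2.03 -0.01  1.09  1.45]
rows [-0.349 -5.743  0.939]
```

```bash
python3 -m jog '[[[0,-0.05,-0.7,0,0],[0,-0.05,-0.8,0,0],[0,-0.05,-0.8,0,0],[0,-0.05,-0.8,0,0],[0,-0.05,-0.8,0,0],[0,-0.05,-0.8,0,0],[0,-0.05,-0.7,0,0],[0,0,-0.34,0,0],[0,0,0,0,0],[0,0,0,0,0]]]';python3 st.py .4815 -.197 .060
```

```text
time: 6.7
position: [0.4817, -0.1955, 0.1125]
tool_rot: [-0.008, -3.141, -0.002]
ft_force: [-0.9, 0.5, 0.5]
grip_width: 0.003
6.7 [ 0.4817 -0.1955  0.1125] yang 89.72 down [-7.e-04  1.e-03 -1.e+00] F [-0.87  0.54  0.54] w 0.003 q [-0.33  0.15  0.72  1.93 -0.11  1.1   2.  ]
rows [ 0.003 -0.038  1.313]
```

```bash
python3 -m jog '[[[0,0,-0.03,0.4,0],[0,0,0,0.6,0],[0,0,0,0.31,0],[0,0,0,0.05,0],[0,0,0,0.05,0],[0,0,0,0.05,0],[0,0,0,0.05,0],[0,0,0,0.06,0],[0,0,0,0,0]]]';python3 st.py
```

```text
time: 7.82
position: [0.4823, -0.1983, 0.0505]
tool_rot: [0.01, 3.14, -0.0]
ft_force: [-0.5, 0.6, 2.7]
grip_width: 0.008
7.825 [ 0.4823 -0.1983  0.0505] yang 89.64 down [ 1.2e-03 -2.0e-04 -1.0e+00] F [-0.47  0.57  2.68] w 0.008 q [-0.3   0.25  0.71  1.98 -0.19  0.98  2.07]
```

```bash
python3 -m jog '[[[0,0,0,0.04,0],[0,0,0,0,0]]]';python3 -m jog '[[[0,0,0,0.02,0],[0,0,0,0,0]]]';python3 st.py
```

```text
time: 8.07
position: [0.4823, -0.1983, 0.0502]
tool_rot: [0.01, 3.141, 0.001]
ft_force: [-3.1, 1.4, 14.7]
grip_width: 0.004
time: 8.32
position: [0.4824, -0.1983, 0.0501]
tool_rot: [0.01, 3.14, 0.002]
ft_force: [-5.3, 2.5, 19.8]
grip_width: 0.003
8.325 [ 0.4824 -0.1983  0.0501] yang 89.63 down [ 0.0011  0.0014 -1.    ] F [-5.32  2.49 19.82] w 0.003 q [-0.29  0.25  0.71  1.98 -0.19  0.98  2.07]
```

Both keys have been pressed fully. I release, rise well clear, then turn the jaws across the grip.

```bash
python3 -m jog '[[[0,0,0,-0.15,0],[0,0,0,-0.5,0],[0,0,0,-0.8,0],[0,0,0,-0.9,0],[0,0,0,-0.9,0],[0,0,0,-0.9,0],[0,0,0,-0.9,0],[0,0,0,-0.9,0],[0,0,0,-0.5,0],[0,0,0,0,0]]]' ; python3 -m jog '[[[0,0,0,0,1],[0,0,0,0,1],[0,0,0,0,1],[0,0,0,0,1],[0,0,0,0,1],[0,0,0,0,1],[0,0,0,0,1],[0,0,0,0,1],[0,0,0,0,1],[0,0,0,0,1]]]';python3 -m jog '[[[0,0,0,0,1],[0,0,0,0,1],[0,0,0,0,1],[0,0,0,0,1],[0,0,0,0,0.9],[0,0,0,0,0]]]';python3 st.py .632 -.057 .30
python3 - <<'E'
from h import *
im,d=grab('top');im2,_=grab('scene')
a=im[155:265,285:410,::-1];cv2.imwrite('pics/p2.png',cv2.resize(a,None,fx=5.4,fy=5.4,interpolation=cv2.INTER_CUBIC))
E
```

```text
time: 9.57
position: [0.4822, -0.1985, 0.3066]
tool_rot: [0.01, 3.14, -0.0]
ft_force: [-0.1, -0.1, -0.6]
grip_width: 0.005
time: 10.82
position: [0.4809, -0.1979, 0.3038]
tool_rot: [-1.34, -2.839, 0.001]
ft_force: [0.7, -1.0, 0.0]
grip_width: 0.004
time: 11.58
position: [0.481, -0.1979, 0.3042]
tool_rot: [-1.907, -2.494, 0.002]
ft_force: [0.7, -1.7, -0.2]
grip_width: 0.008
11.575 [ 0.481  -0.1979  0.3042] yang 15.18 down [-2.5e-03  4.0e-04 -1.0e+00] F [ 0.75 -1.69 -0.17] w 0.008 q [-0.38 -0.    0.72  1.66  0.    1.49  0.61]
rows [2.411 4.567 0.096]
```

View pics/p2.png

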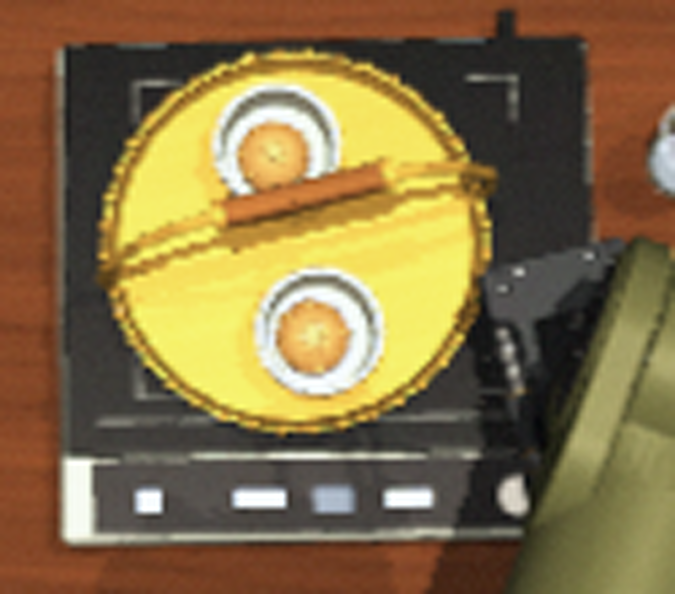

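The tray is unmoved and the keys look up; the grip spans crop px (226,212)–(385,178). I'll measure the grip axis by colour in both views.

```bash
python3 - <<'E'
from h import *
for n,(x0,x1,y0,y1),z in(('top',(318,365,178,205),.232),('scene',(284,313,165,185),.228)):
    im=cv2.imread(f'pics/{n}0.png')
    big=cv2.resize(im[y0:y1,x0:x1],None,fx=8,fy=8,interpolation=cv2.INTER_CUBIC)
    h=cv2.cvtColor(big,cv2.COLOR_BGR2HSV)
    c=im[191 if n=='top' else 174,341 if n=='top' else 297];print(n,'hsv centre',cv2.cvtColor(c[None,None],cv2.COLOR_BGR2HSV))
    m=cv2.inRange(h,(3,90,60),(16,255,200 if n=='top' else 255))
    k,l,s,ce=cv2.connectedComponentsWithStats(m)
    i=1+np.argmax(s[1:,4]);print(s[i],ce[i])
    v,u=np.nonzero(l==i)
    pts=np.array([onz(n,(a+.5)/8-.5+x0,(b+.5)/8-.5+y0,z)[:2] for a,b in zip(u[::3],v[::3])])
    mu=pts.mean(0);w,V=np.linalg.eigh(np.cov(pts.T));d=V[:,1]*np.sign(V[1,1]);t=(pts-mu)@d;e=(pts-mu)@V[:,0]
    print(mu.round(4),'yaw',np.arctan2(-d[0],d[1]).round(3),'len',np.ptp(t).round(3),'wid',np.ptp(e).round(3),'mid',(mu+d*(t.max()+t.min())/2).round(4))
E
```

```text
top hsv centre [[[ 14 179 212]]]
[  72   83  235   69 3495] [190.98969957 117.59284692]
[ 0.6273 -0.0582] yaw 0.278 len 0.091 wid 0.009 mid [ 0.6272 -0.0576]
scene hsv centre [[[ 15 197 238]]]
[    0     0   232   160 25031] [124.88002876  72.96232671]
[ 0.6192 -0.0631] yaw -1.341 len 0.157 wid 0.11 mid [ 0.6232 -0.0622]
```

```bash
python3 -m jog '[[[1,0.3,0.55,0,0],[1,0.3,0.6,0,0],[1,0.3,0.6,0,0],[1,0.3,0.6,0,0],[1,0.3,0.6,0,0],[1,0.3,0.6,0,0],[1,0.3,0.6,0,0],[1,0.3,0.4,0,0],[1,0,0,0,0],[1,0,0,0,0]]]' 40;python3 st.py .632 -.057 .207
```

```text
time: 12.92
position: [0.6318, -0.0589, 0.3058]
tool_rot: [1.91, 2.494, -0.001]
ft_force: [-0.5, -0.1, 0.2]
grip_width: 0.984
12.925 [ 0.6318 -0.0589  0.3058] yang 15.09 down [-4.e-04 -6.e-04 -1.e+00] F [-0.5  -0.09  0.25] w 0.984 q [-0.45  0.3   0.64  1.38 -0.18  1.52  0.45]
rows [0.046 0.018 2.469]
```

```bash
python3 -m jog '[[[1,0.04,0.02,0.4,-0.14],[1,0,0,0.5,0],[1,0,0,0.4,0],[1,0,0,0,0],[1,0,0,0,0]]]' 40;python3 st.py .632 -.057 .207
python3 - <<'E'
from h import *
im,d=grab('scene');a=im[130:250,240:370,::-1];cv2.imwrite('pics/p3.png',cv2.resize(a,None,fx=5,fy=5,interpolation=cv2.INTER_CUBIC))
E
```

```text
time: 13.55
position: [0.6328, -0.0565, 0.2543]
tool_rot: [1.894, 2.506, 0.001]
ft_force: [0.7, 0.4, 0.6]
grip_width: 0.996
13.55 [ 0.6328 -0.0565  0.2543] yang 15.83 down [ 9.e-04  1.e-04 -1.e+00] F [0.69 0.4  0.61] w 0.996 q [-0.45  0.31  0.63  1.47 -0.18  1.43  0.46]
rows [-0.007 -0.025  1.182]
```

View pics/p3.png

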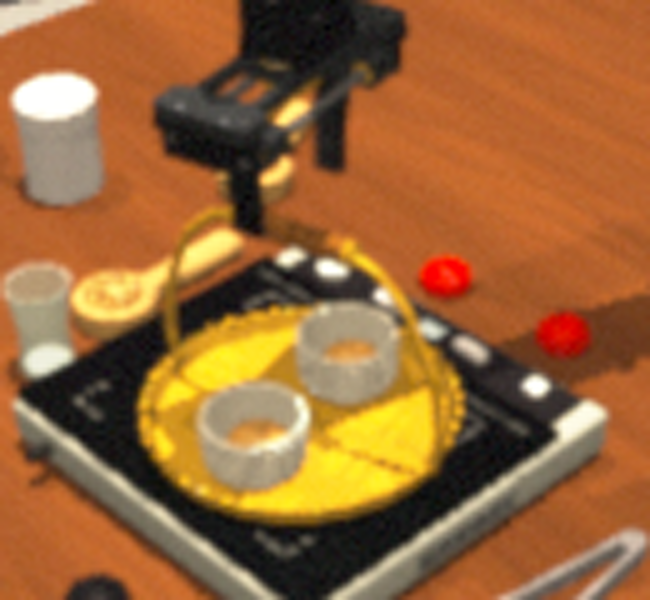

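The fingers straddle the grip: tips at crop (245,230) and (332,165), grip centre about (290,230), which matches the estimate. I descend and close.

```bash
python3 -m jog '[[[1,0,-0.02,0.3,0],[1,0,0,0.4,0],[1,0,0,0.3,0],[1,0,0,0.18,0],[1,0,0,0,0],[0.35,0,0,0,0],[0.35,0,0,0,0],[0.35,0,0,0,0],[0.35,0,0,0,0]]]' 15;python3 st.py
```

```text
time: 14.72
position: [0.632, -0.0565, 0.2068]
tool_rot: [1.894, 2.506, 0.0]
ft_force: [0.3, 1.2, -0.6]
grip_width: 0.633
14.725 [ 0.632  -0.0565  0.2068] yang 15.84 down [ 4.e-04  1.e-04 -1.e+00] F [ 0.3   1.18 -0.57] w 0.633 q [-0.45  0.33  0.63  1.54 -0.2   1.34  0.47]
```

```bash
python3 -m jog '[[[0.28,0,0,0,0],[0.24,0,0,0,0],[0.2,0,0,0,0],[0.16,0,0,0,0],[0.12,0,0,0,0],[0.08,0,0,0,0],[0,0,0,0,0],[0,0,0,0,0]]]' 15;python3 st.py
python3 - <<'E'
from h import *
im,d=grab('scene');im2,_=grab('top');a=cv2.resize(im[130:250,240:370,::-1],None,fx=3.6,fy=3.6,interpolation=cv2.INTER_CUBIC)
cv2.imwrite('pics/p4.png',a)
E
```

```text
time: 15.72
position: [0.6322, -0.0561, 0.2067]
tool_rot: [1.893, 2.506, 0.001]
ft_force: [3.6, 1.2, -1.0]
grip_width: 0.177
15.725 [ 0.6322 -0.0561  0.2067] yang 15.86 down [ 8.e-04  3.e-04 -1.e+00] F [ 3.6   1.22 -1.01] w 0.177 q [-0.45  0.33  0.63  1.54 -0.2   1.34  0.47]
```

View pics/p4.png

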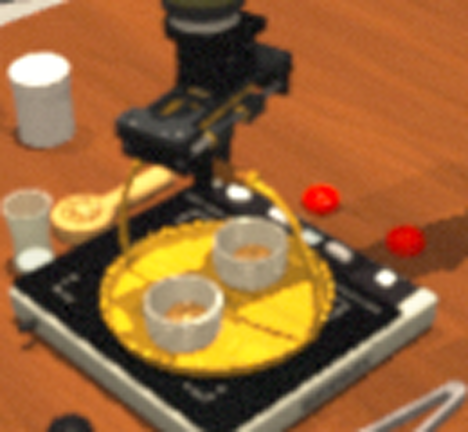

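The jaws hold the grip (0.177 × 87 mm ≈ 15.4 mm). I raise the force, then lift gently.

```bash
python3 -m jog '[[[0,0,0,0,0],[0,0,0,0,0],[0,0,0,0,0],[0,0,0,-0.03,0],[0,0,0,-0.06,0],[0,0,0,-0.1,0],[0,0,0,-0.1,0],[0,0,0,-0.06,0],[0,0,0,0,0],[0,0,0,0,0]]]' 55;python3 st.py
python3 - <<'E'
from h import *
im,d=grab('scene');a=cv2.resize(im[130:250,240:370,::-1],None,fx=3.6,fy=3.6,interpolation=cv2.INTER_CUBIC)
cv2.imwrite('pics/p5.png',a)
E
```

```text
time: 17.08
position: [0.6318, -0.0564, 0.2205]
tool_rot: [-1.894, -2.506, 0.0]
ft_force: [-0.1, 0.2, -6.9]
grip_width: 0.18
17.075 [ 0.6318 -0.0564  0.2205] yang 15.84 down [-2.e-04  0.e+00 -1.e+00] F [-0.1   0.22 -6.93] w 0.18 q [-0.45  0.32  0.63  1.52 -0.19  1.36  0.47]
```

View pics/p5.png

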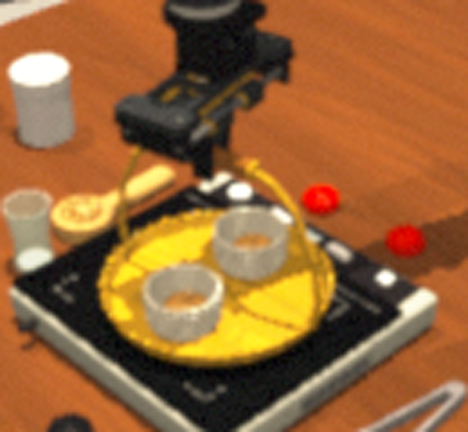

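The tray hangs free and level (6.9 N, about 0.70 kg). I continue up to 8 cm and hold.

```bash
python3 -m jog '[[[0,0,0,-0.08,0],[0,0,0,-0.16,0],[0,0,0,-0.24,0],[0,0,0,-0.26,0],[0,0,0,-0.26,0],[0,0,0,-0.24,0],[0,0,0,-0.2,0],[0,0,0,-0.14,0],[0,0,0,-0.07,0],[0,0,0,0,0]]]';python3 st.py
python3 - <<'E'
from h import *
im,d=grab('scene','s6.png');im2,d2=grab('top','t6.png')
a=cv2.resize(im[100:250,220:380,::-1],None,fx=3.6,fy=3.6,interpolation=cv2.INTER_CUBIC)
b=cv2.resize(im2[140:290,280:420,::-1],(224,240))
c=np.zeros((540,800,3),np.uint8);c[:,:576]=a;c[:240,576:]=b;cv2.imwrite('pics/p6.png',c)
# level check: yellow tray pixels, depth -> plane fit
h=cv2.cvtColor(im,cv2.COLOR_RGB2HSV);m=cv2.inRange(h,(20,180,90),(32,255,255));m=cv2.erode(m,np.ones((2,2),np.uint8))
P=np.array([dep('scene',u,v,d[v,u]) for v,u in np.argwhere(m>0) if d[v,u]>0 and 220<u<380])
P=P[(abs(P[:,2]-.14)<.04)];
for _ in range(4):
    A=np.c_[P[:,:2]-[.632,-.057],np.ones(len(P))];x=np.linalg.lstsq(A,P[:,2],rcond=None)[0];r=P[:,2]-A@x;P=P[abs(r)<2*r.std()]
print(len(P),'slopes',x.round(4),r.std())
E
```

```text
time: 18.38
position: [0.6319, -0.0564, 0.2866]
tool_rot: [1.894, 2.506, 0.0]
ft_force: [0.8, -0.0, -7.0]
grip_width: 0.18
18.375 [ 0.6319 -0.0564  0.2866] yang 15.84 down [ 0.  0. -1.] F [ 0.78 -0.04 -6.99] w 0.18 q [-0.45  0.3   0.64  1.41 -0.18  1.49  0.46]
618 slopes [-0.0017 -0.003   0.1382] 0.0016104108899708553
```

View pics/p6.png

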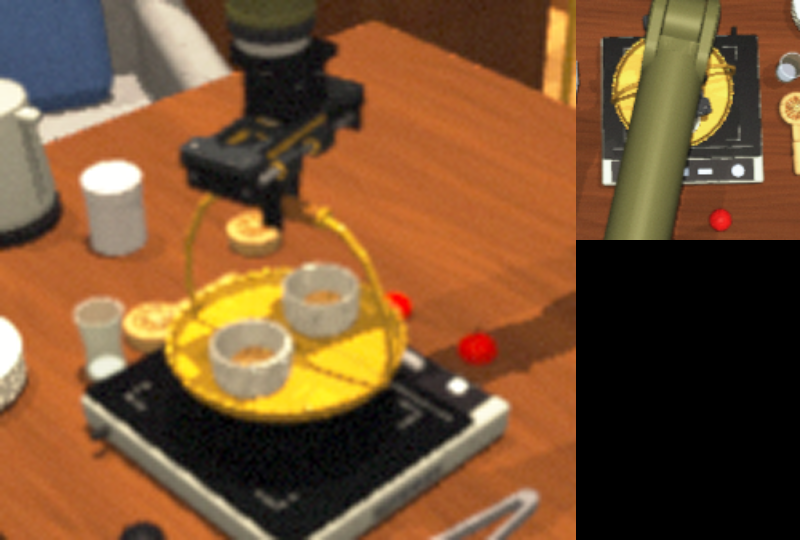

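The tray floor is at z = 0.138, so its underside is about 79–80 mm above the glass, with slopes below 0.2°. Both ramekins and pastries are in place (ramekins at crop (250,355) and (320,298)). I hold it for over three seconds.

```bash
for i in 1 2 3; do python3 -m jog '[[[0,0,0,0,0],[0,0,0,0,0],[0,0,0,0,0],[0,0,0,0,0],[0,0,0,0,0],[0,0,0,0,0],[0,0,0,0,0],[0,0,0,0,0],[0,0,0,0,0],[0,0,0,0,0]]]' | head -2; done; python3 st.py; python3 - <<'E'
from h import *
im,d=grab('scene');a=cv2.imread('pics/s6.png')[:,:,::-1]
print('changed px',(np.abs(im.astype(int)-a).max(2)>40).sum())
print(job.close_job())
E
```

```text
time: 19.73
position: [0.6319, -0.0564, 0.2866]
time: 20.98
position: [0.6319, -0.0564, 0.2866]
time: 22.22
position: [0.6319, -0.0564, 0.2866]
22.225 [ 0.6319 -0.0564  0.2866] yang 15.84 down [ 1.e-04  0.e+00 -1.e+00] F [-0.5  -0.35 -6.79] w 0.174 q [-0.45  0.3   0.64  1.41 -0.18  1.49  0.46]
changed px 0
the job is handed in; nothing more can be done
None
```

The warming plate is shut down and the tray is up, and I handed the job in at about 22 s with the arm still holding it.

- **Keys:** I pressed the square unlock key to its stop (12.8 N at z = 0.050) and released it. I then pressed the round power key to its stop (19.8 N at z = 0.050) and released it. The temperature keys were not touched. I judged the presses by fingertip height and force, since the key joints themselves can't be read.
- **Tray:** I took it by the middle of the wooden grip and lifted it 80 mm. The floor fit put it about 79–80 mm clear of the glass with a slope under 0.2°, and the load was about 7 N. Both ramekins and their maamoul were in place.
- **Hold:** It stayed still for 3.75 s with the position unchanged. A picture after the hold showed no changed pixels against the one before.
- **Disagreements:** My colour mask for the grip failed in the scene view, and in the top view it caught only part of the grip. I used the hand-picked two-view position instead, and the close-up view before gripping agreed with it. The bystanders in view looked untouched in the pictures, but I didn't measure them one by one.

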